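# Drop a spent blood tube into the sharps bin and shut the lid

## Robot

A 6-joint arm with a two-finger parallel gripper is mounted at the origin on a cart in front of the work surface, level with it; the furniture and walls round the work are solid. World frame = base frame: x ahead of the robot, y to its left, z up, the work surface at z = 0. Lengths are in m, angles in rad, forces in N, time in s.
With the tool pointing down it reaches from about 0.275 to 0.75 m from the base axis. Payload 10.2 kg.
Tool frame: the origin (TCP) lies on the front face of the gripper's body, between the roots of the fingers; the fingertips stand 73 mm ahead of it and the grasp point (between the pads) lies 54 mm ahead of it; z points along the fingers, y is the direction in which the jaws open and shut (so a half turn about z gives the same grasp; the last joint's range is limited). The gripper opens to 85 mm and grips with 20 to 120 N. Pads are 22 mm wide; open, the fingers measure 114 mm over their backs; the gripper's body (76 mm by 85 mm) begins 54 mm behind the grasp point. The pads swing forward as they close: fully open they stand 13 mm farther back than shut.
Start: joints at [-1.52, 0.313, 1.498, -0, 1.331, -0.223], TCP at [0.142, -0.505, 0.304] pointing down, gripper open.
Joint ranges: [-2.94, 2.94], [-0.97, 2.17], [0.19, 2.56], [-1.23, 4.37], [0.02, 3.11], [-2.88, 2.88]. Speed limits (rad/s): [2.39, 2.39, 3.01, 3.14, 3.14, 3.14].

## Interface

Orientations are given as a rotation vector (axis times angle).
In Python, from station import manip gives the robot as it stands. Calls block until the motion is done:
- manip.move_to(position, orientation): joint-space move of the TCP to a pose.
- manip.move_straight(position, attitude=None, feed=0.15): straight line of the TCP; attitude=None keeps the orientation; feed is the mean speed in m/s.
- manip.set_joints(angles): joint-space move.
- manip.set_gripper(opening, f_grip=None): opening from 0.0 (shut) to 1.0 (fully open); f_grip is the grip in N (None keeps the last); returns when the fingers have stopped.
- manip.hold(seconds).
- manip.inverse_kinematics(position, orientation): joint angles nearest the present ones, or None.
- manip.state(): the state.
- manip.capture(name): name is "scene" or "top" or "wrist"; returns a dict with "frame" (480x640x3 uint8, red, green, blue), "depth" (480x640 float32, m along the optical axis (not along the pixel's ray), 0 where there is no reading), "fx", "fy", "cx", "cy" (pixels), "R" (3x3) and "t" (3): a world point X has camera coordinates R X + t; the wrist camera has in their place "mount" (4x4, takes a point from camera to tool coordinates, whose origin is the TCP and whose axes are the flange's). Camera axes: x right, y down, z forward; pixel columns grow to the right and rows downward; lengths in m; the calibration is good to about 2 mm. A picture is of the moment at which its call begins: read the wrist's pose just before it.
A pose or a line that the arm cannot do raises manip.Unreachable and nothing moves.
- manip.hand_in(): hands the job in, once; it reports no verdict.
The state is a dict: "time_s": time; "joints": joint angles; "qvel": joint speeds; "tau": joint torques, N m; "tool_pos": TCP position; "orientation": TCP orientation; "force": force on the tool from outside, world axes, zero at the start; "wrist_torque": the same for the moment, N m; "grip_width": opening from 0.0 (shut) to 1.0 (fully open).
Only numpy, scipy, OpenCV 4.12 (cv2) and the standard library are available. Lean on these libraries where they do the work, as an engineer would, in place of code of your own. Each camera call takes 0.05 s, during which the arm holds its last target.

## Task

The spent blood tube lies in the drop tray on top of the sharps bin. With the fingertips push the tray's front lip over from outside until the tube drops into the bin, let the tray swing back level, then push the open lid over from behind and press it down until it is shut flush. Everything inside is contaminated, so do not grip anything and touch only the outer faces of the tray and lid, never the tube, the inside of the tray or the underside of the lid; leave the things standing round the bin where they are.

Things in the scene. Friction and masses are not known exactly. Their poses are not given: they have to be found in the camera images.
- sharps_bin: fixed sharps bin: yellow tub 124 (x) x 166 (y) mm in a steel bracket, open white head 174 mm wide on top. Origin: centre of underside, z up; -x is the front (tray lip; faces the robot within 0.4 rad), lid hinged at the back. Side cheeks (y = +-77 to 81 mm) and back wall (x = 57 to 61 mm) rise to z = 150 mm; the front collar only to 106 mm, so the lip stands free above it. Tub floor at 4 mm
- bin_tray (a joint): tilt of the grey drop tray, rad: 0 level (rest), grows as its front lip is pushed back and up, stop at 1.10. It turns about the bin's y through tray_hinge. A weak spring and its weight swing it level within about a second when let go. Pushing the lip takes 1 to 3 N. The tube slides off its back edge into the bin somewhere between 0.4 and 1.0 rad
- tray_hinge (a point): on the tray's hinge axis, mid-width: 8 mm in front of the bin's centre, z = 110 mm; axes are the bin's. The tray is a rigid L, 150 mm wide: floor from here 52 mm to the front, 3 mm thick above the axis, then a flat upright lip from 0 to 42 mm above the axis, 6 mm thick, its outer face 52 mm in front of the axis
- lip_top (a point): middle of the lip's top edge, on its outer face; moves with the tray; the tray's inner floor and inner lip face (bin_tray_c2 to c4) are not to be touched (level: 60 mm in front of the bin's centre, z = 152 mm)
- bin_lid (a joint): opening of the white lid, rad: 0 shut flush, grows as it opens up and back, 1.57 upright, stop at 1.92; starts between 1.65 and 1.85, leaning back. Stiff hinge about the bin's y through lid_hinge: it stays where it is left and must be pushed all the way down; pushing near its free edge takes 1 to 3 N
- lid_hinge (a point): on the lid's hinge axis, mid-width: 64.5 mm behind the bin's centre, z = 150 mm. The lid is a flat panel 134 mm long from this axis to its free edge, 176 mm wide; its outer face (upper when shut) lies 8 mm off the plane through the axis, its rim reaches 9 mm to the other side; a 10 mm thumb ledge, 110 mm wide, stands out from the free edge
- lid_edge (a point): middle of the lid's free edge on its outer face, 134 mm from the hinge axis; moves with the lid; its grey underside and seal (bin_lid_c5 to c7) are not to be touched (shut: z = 158 mm, at the front of the bin)
- spent_tube_mid (a point): centre of the spent blood tube, capped, 90 mm long, 13 mm barrel, 16 mm cap; starts lying across the tray floor, its length roughly along the bin's y (within 0.2 rad), its centre 8 mm above the floor. The point's y is its length
- cup: specimen cup with screw lid, 58 mm across, 59 mm high, standing beside the bin at its -y side; origin at the centre of its underside; to be left alone
- vial: small control vial, 25 mm across, 49 mm high, standing beside the bin at its +y side; origin at the centre of its underside; to be left alone
- new_tube: another blood tube, 90 mm long, 16 mm thick, lying on the worktop in front of the bin; origin under its centre; to be left alone
- spent_tube: the same spent tube; origin on its underside, below its centre as it lies
Things that resemble listed ones, but are neither listed nor needed, are in the scene too. Leave any orange, pink or yellow look-alike of the spent_tube alone.

How it is judged:
On the way:
1. the tube has dropped into the bin while the lid is still open (z of spent_tube_mid in the frame of sharps_bin between 0 and 0.075 m and x of spent_tube_mid in the frame of sharps_bin between -0.06 and 0.06 m and y of spent_tube_mid in the frame of sharps_bin between -0.08 and 0.08 m and value of joint bin_lid above 1.2 rad), for 0.1 s.
At the end, for the whole second after the job is handed in: the tube lies at rest inside the tub (its centre less than 75 mm above the bin's underside), the tray hangs level again (under 0.08 rad) and the lid is shut flush (under 0.05 rad, which is 7 mm at its free edge) (z of spent_tube_mid in the frame of sharps_bin between 0 and 0.075 m and x of spent_tube_mid in the frame of sharps_bin between -0.06 and 0.06 m and y of spent_tube_mid in the frame of sharps_bin between -0.08 and 0.08 m and linear speed of spent_tube below 0.05 m/s and value of joint bin_tray below 0.08 rad and value of joint bin_lid below 0.05 rad); the robot touches nothing.
It fails at once if the robot touches the spent tube (contact force between any of the arm, the fingers and spent_tube above 0.3 N).
It fails at once if the robot touches the inside of the tray (contact force between any of the arm, the fingers and bin_tray_c2 above 1 N or contact force between any of the arm, the fingers and bin_tray_c3 above 1 N or contact force between any of the arm, the fingers and bin_tray_c4 above 1 N).
It fails at once if the robot touches the underside of the lid (contact force between any of the arm, the fingers and bin_lid_c5 above 1 N or contact force between any of the arm, the fingers and bin_lid_c6 above 1 N or contact force between any of the arm, the fingers and bin_lid_c7 above 1 N).
It fails at once if a thing beside the bin is pushed, lifted or carried (moved by more than 20 mm) (distance of any of cup, vial, new_tube from where it was at the start of the episode above 0.02 m).
It also fails if it takes over 58 s, if anything falls off the work surface, if the arm or the gripper's body presses on something with over 40 N, if the wrist force passes 120 N, or if a joint passes its speed limit or range.

## Working session

There is one attempt and no reset: what is moved stays moved. The work goes in short steps, each a Python script; the robot and the scene stay as the last script left them, time stands still between calls to the robot, and variables do not carry over. Pictures are saved under pics/ and viewed, and the job is handed in when it is done.

```bash
mkdir -p pics; ls; python3 - <<'E'
from station import manip
import cv2,pickle
s=manip.state();print(s)
for n in("scene","top","wrist"):
    c=manip.capture(n);pickle.dump(c,open(f"pics/{n}0.pkl","wb"))
    cv2.imwrite(f"pics/{n}0.png",c["frame"][:,:,::-1])
    print(n,{k:c[k] for k in c if k not in("frame","depth")}, (c["depth"]>0).mean())
E
```

```text
pics
{'time_s': 0.0, 'joints': array([-1.52036725e+00,  3.13444460e-01,  1.49845665e+00,  3.44632801e-05,
        1.33103279e+00, -2.23412101e-01]), 'qvel': array([-0.00108025,  0.00109922, -0.00156521, -0.00342889,  0.00010272,
        0.00165818]), 'tau': array([-2.12310524e-04, -4.12257314e+01, -2.59748679e+01, -1.93530518e-04,
        4.11562229e-03, -1.02980898e-06]), 'tool_pos': array([ 0.14195561, -0.50526075,  0.30333049]), 'orientation': array([-3.11087142e+00, -4.28611193e-01, -2.34276496e-04]), 'force': array([-0.40786134, -0.13448005,  0.23042708]), 'wrist_torque': array([ 0.05591608,  0.03625604, -0.02519316]), 'grip_width': 0.9976812635357027}
scene {'fx': 439.9439567378213, 'fy': 439.9439567378213, 'cx': 326.0817212238346, 'cy': 241.79783808207247, 'R': array([[-0.8625031 , -0.50592659,  0.01125558],
       [-0.26432197,  0.43142609, -0.86255749],
       [ 0.43153482, -0.74693361, -0.50583386]]), 't': array([0.47705159, 0.21245903, 0.7649874 ])} 0.9959635416666667
top {'fx': 491.6444431651194, 'fy': 491.6444431651194, 'cx': 315.10408601222974, 'cy': 241.08831375254388, 'R': array([[ 0.01715091, -0.99985218, -0.00121073],
       [-0.9982965 , -0.01705666, -0.05579583],
       [ 0.05576693,  0.00216562, -0.99844147]]), 't': array([0.07623219, 0.51240194, 1.00428842])} 0.9960188802083333
wrist {'fx': 351.76494463872245, 'fy': 351.76494463872245, 'cx': 324.5280114953803, 'cy': 239.21245834968005, 'mount': array([[-8.02434351e-04, -9.51794938e-01, -3.06734010e-01,
         7.92016206e-02],
       [ 9.99999529e-01, -9.31298153e-04,  2.73758020e-04,
        -7.69967357e-04],
       [-5.46222314e-04, -3.06733646e-01,  9.51795237e-01,
        -6.88299292e-02],
       [ 0.00000000e+00,  0.00000000e+00,  0.00000000e+00,
         1.00000000e+00]])} 0.9960188802083333
```

View pics/scene0.png

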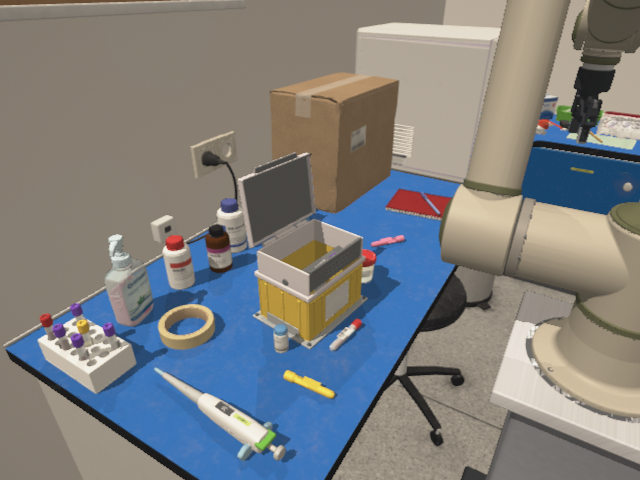

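View pics/top0.png

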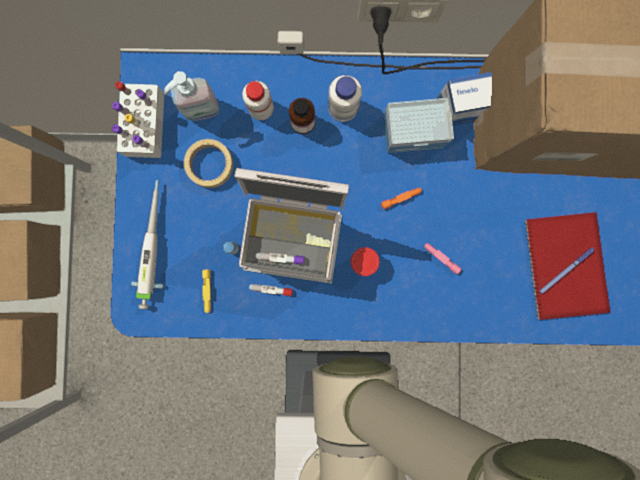

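The scene view shows the open bin at about (310,270) with the lid leaning back. The top view shows it at about (290,240), with the tube (purple cap) at (280,258) in the tray, the cup at (366,262), the vial at (231,248) and the new tube at (270,290). Next I'll get the bin pose from the depth data.

```bash
cat > h.py <<'E'
import numpy as np,pickle,cv2
def cloud(c):
    d=c["depth"];v,u=np.mgrid[:480,:640]
    P=np.stack([(u-c["cx"])/c["fx"]*d,(v-c["cy"])/c["fy"]*d,d],-1)
    X=(P-c["t"])@c["R"]
    X[d<=0]=np.nan
    return X
E
python3 - <<'E'
from h import *
c=pickle.load(open("pics/top0.pkl","rb"));X=cloud(c);f=c["frame"]
sub=X[170:310,210:400]
print("table z",np.nanmedian(X[300:330,300:500,2]))
# rim
m=(np.abs(X[...,2]-.150)<.006);m[:165]=0;m[320:]=0;m[:,:225]=0;m[:,360:]=0
pts=X[m];print(len(pts),pts.min(0),pts.max(0))
r=cv2.minAreaRect(pts[:,:2].astype(np.float32)*1000);print(r)
im=f[:,:,::-1].copy();im[m]=(0,255,0)
cv2.imwrite("pics/rim.png",cv2.resize(im[150:320,200:400],(800,680))[:600])
for v,u in [(262,366),(248,231),(290,270),(258,280),(258,299),(205,290),(188,290),(180,290),(175,290),(190,250)]:print(u,v,X[v,u].round(4))
cs=pickle.load(open("pics/scene0.pkl","rb"));Y=cloud(cs)
cv2.imwrite("pics/sc.png",cv2.resize(cs["frame"][140:360,220:400,::-1],(490*1,600)))
E
```

```text
table z -0.0005116236968073427
1114 [0.439238   0.04593774 0.14413388] [0.58315693 0.21923285 0.15599023]
((511.8011169433594, 132.16868591308594), (162.25486755371094, 129.74180603027344), 82.5003433227539)
366 262 [ 0.4689 -0.0164  0.0585]
231 248 [0.4923 0.2525 0.0511]
270 290 [0.4085 0.1763 0.0137]
280 258 [0.4725 0.1489 0.1253]
299 258 [0.4731 0.1138 0.1266]
290 205 [0.5681 0.1312 0.1482]
290 188 [0.5842 0.1268 0.2385]
290 180 [0.5881 0.1242 0.2898]
290 175 [ 0.6513  0.1407 -0.0016]
250 190 [0.588  0.1988 0.1872]
```

View pics/rim.png

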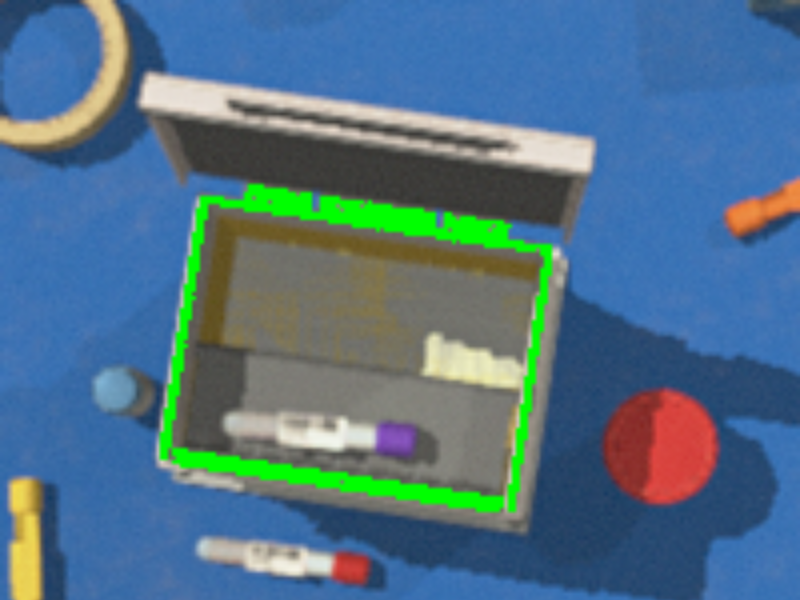

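View pics/sc.png

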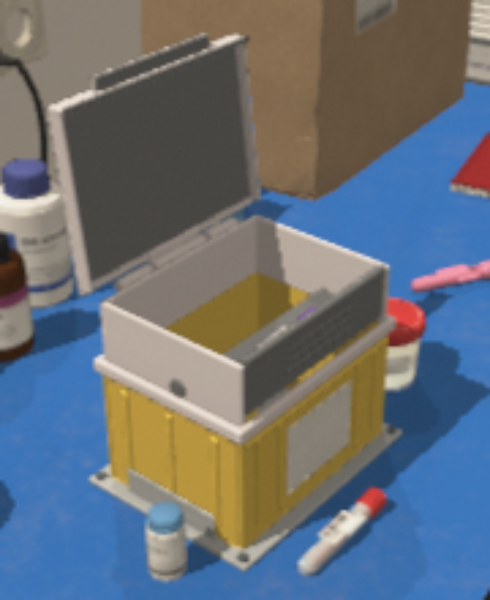

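```bash
python3 - <<'E'
from h import *
c=pickle.load(open("pics/top0.pkl","rb"));X=cloud(c)
m=(np.abs(X[...,2]-.150)<.006);m[:165]=0;m[320:]=0;m[:,:225]=0;m[:,360:]=0
P=X[m]
yaw=np.radians(82.5-90)
ex=np.array([np.cos(yaw),np.sin(yaw)]);ey=np.array([-ex[1],ex[0]])
C=np.array([.5118,.1322])-ex*.005
for it in range(4):
    Q=(P[:,:2]-C)@np.array([ex,ey]).T
    L=Q[(abs(Q[:,1]+.079)<.006)&(abs(Q[:,0])<.045)];R=Q[(abs(Q[:,1]-.079)<.006)&(abs(Q[:,0])<.045)]
    F=Q[(abs(Q[:,0]+.057)<.008)&(abs(Q[:,1])<.06)]
    s=[np.polyfit(L[:,0],L[:,1],1),np.polyfit(R[:,0],R[:,1],1),np.polyfit(F[:,1],F[:,0],1)]
    print(np.degrees(yaw),C,len(L),len(R),len(F),s)
    dy=np.mean([s[0][0],s[1][0],-s[2][0]]);yaw+=dy
    C=C+ey*(L[:,1].mean()+R[:,1].mean())/2+ex*(F[:,0].mean()+.057)
    ex=np.array([np.cos(yaw),np.sin(yaw)]);ey=np.array([-ex[1],ex[0]])
print(np.degrees(yaw),C)
# all clouds in bin frame from both cams
Y=cloud(pickle.load(open("pics/scene0.pkl","rb")))
for n,Z in(("top",X),("scene",Y)):
    B=np.concatenate([(Z[...,:2]-C)@np.array([ex,ey]).T,Z[...,2:]],-1)
    # front lip outer face
    k=(abs(B[...,1])<.06)&(B[...,2]>.115)&(B[...,2]<.150)&(abs(B[...,0]+.06)<.006)
    if k.sum():print(n,"lip face x",np.median(B[k][:,0]),k.sum())
    k=(abs(B[...,0])<.04)&(B[...,2]>.115)&(B[...,2]<.145)&(abs(B[...,1]-.081)<.008)
    if k.sum():print(n,"+y cheek outer",np.median(B[k][:,1]),k.sum())
    k=(abs(B[...,1])<.075)&(B[...,2]>.18)&(B[...,2]<.275)&(B[...,0]>.04)&(B[...,0]<.13)
    q=B[k];print(n,"lid pts",len(q),q.min(0),q.max(0))
    p=np.polyfit(q[:,2]-.15,q[:,0]-.0645,1);print(" dx/dz",p,"phi",np.pi/2+np.arctan(p[0]))
    k=(abs(B[...,1])<.1)&(B[...,2]>.26)&(B[...,0]>.04)&(B[...,0]<.16);q=B[k]
    print(n,"lid top z",np.sort(q[:,2])[-30:][::6],q[np.argsort(q[:,2])[-20:]].mean(0))
    k=(B[...,0]>.1)&(B[...,0]<.3)&(abs(B[...,1])<.15)&(B[...,2]>.05);q=B[k]
    if len(q):print(n,"behind max z",q.max(0),q.min(0))
E
```

```text
-7.499999999999999 [0.50684278 0.13285263] 116 126 278 [array([-0.00149652, -0.07911543]), array([-0.00109287,  0.07840072]), array([ 0.00153936, -0.05612773])]
-7.578853334306259 [0.50766125 0.13238435] 115 124 278 [array([-4.34788484e-05, -7.87396255e-02]), array([8.45610076e-05, 7.87600889e-02]), array([-0.00062733, -0.05700726])]
-7.5660875079738465 [0.50765537 0.13239545] 115 124 278 [array([-0.00026581, -0.07874986]), array([-0.00013773,  0.07874986]), array([-0.00040538, -0.05699996])]
-7.566052471850479 [0.50765538 0.1323954 ] 115 124 278 [array([-0.00026642, -0.07874982]), array([-0.00013834,  0.0787499 ]), array([-0.00040477, -0.05699997])]
-7.566052375692389 [0.50765538 0.1323954 ]
top lip face x -0.05626441859570058 79
top +y cheek outer 0.07712035733025469 104
top lid pts 930 [ 0.0694132  -0.07497163  0.18003525] [0.07814016 0.07489374 0.24752908]
 dx/dz [0.11744987 0.0018454 ] phi 1.68771057268759
top lid top z [0.29371596 0.29385616 0.29404804 0.29435247 0.29514875] [0.0810792  0.00430865 0.2946587 ]
top behind max z [0.2999193  0.13589934 0.12793642] [ 0.23028086 -0.14980717  0.05000188]
scene lip face x -0.05792383028695596 626
scene +y cheek outer 0.07956095313928434 485
scene lid pts 2930 [ 0.06743333 -0.07490788  0.18001401] [0.08448503 0.07497198 0.27496253]
 dx/dz [0.11790784 0.00260191] phi 1.6881622801650187
scene lid top z [0.2957764  0.29593184 0.29608966 0.29621759 0.29641764] [0.08207341 0.00806795 0.29628793]
scene behind max z [0.29989615 0.1370247  0.12906224] [ 0.2305014  -0.09180432  0.0500233 ]
```

```bash
cat >> h.py <<'E'
from scipy.spatial.transform import Rotation as Ro
yaw=np.radians(-7.57);C=np.array([.5072,.1324,0])
RB=Ro.from_euler('z',yaw).as_matrix()
TIP=.073
def pose(b,a,k,bin_frame=True):
    """fingertip at bin point b; finger dir tilted a toward +x(bin) from down; k: turn of tool about its z"""
    z=np.array([np.sin(a),0,-np.cos(a)]);y=np.array([0,1.,0]);x=np.cross(y,z)
    R=RB@np.stack([x,y,z],1)@Ro.from_euler('z',k*np.pi/2).as_matrix()
    p=C+RB@np.array(b)-TIP*R[:,2]
    return p,Ro.from_matrix(R).as_rotvec()
def traypt(th,h,off=0):   # outer-face point; off = distance outside the face
    f=.052+off
    return np.array([-.008-(f*np.cos(th)-h*np.sin(th)),0,.110+f*np.sin(th)+h*np.cos(th)])
def lidpt(ph,r,off=0):
    n=.008+off
    return np.array([.0645-r*np.cos(ph)+n*np.sin(ph),0,.150+r*np.sin(ph)+n*np.cos(ph)])
E
python3 - <<'E'
from h import *
from station import manip
for k in(-1,0,1,2):
    for a in(0,.3,.5):
        print("tray",k,a,[None if (q:=manip.inverse_kinematics(*pose(traypt(t,.03),a,k))) is None else q.round(2) for t in(0,1.05)])
    for a in(0,-.3,-.45):
        print("lid",k,a,[None if (q:=manip.inverse_kinematics(*pose(b,a,k))) is None else q.round(2) for b in((-.05,0,.34),(.16,0,.34),lidpt(1.69,.105,.03),lidpt(1,.105),lidpt(0,.105))])
E
```

```text
tray -1 0 [None, None]
tray -1 0.3 [array([ 0.09,  0.17,  1.98, -0.1 ,  0.7 , -2.85]), None]
tray -1 0.5 [array([ 0.12,  0.12,  2.11, -0.28,  0.45, -2.66]), array([ 0.09,  0.16,  1.96, -0.2 ,  0.54, -2.77])]
lid -1 0 [None, None, None, None, None]
lid -1 -0.3 [None, None, None, None, None]
lid -1 -0.45 [None, None, None, None, None]
tray 0 0 [array([ 0.05,  0.29,  1.79,  0.  ,  1.07, -1.39]), array([ 0.03,  0.35,  1.61,  0.  ,  1.18, -1.4 ])]
tray 0 0.3 [array([ 0.09,  0.17,  1.98, -0.1 ,  0.7 , -1.28]), array([ 0.06,  0.22,  1.82, -0.08,  0.81, -1.33])]
tray 0 0.5 [array([ 0.12,  0.12,  2.11, -0.28,  0.45, -1.09]), array([ 0.09,  0.16,  1.96, -0.2 ,  0.54, -1.2 ])]
lid 0 0 [array([ 0.05,  0.15,  1.42,  0.  ,  1.57, -1.39]), array([-0.01,  0.66,  0.7 ,  0.  ,  1.79, -1.45]), array([ 0.  ,  0.55,  1.11,  0.  ,  1.49, -1.44]), array([ 0.03,  0.33,  1.44,  0.  ,  1.37, -1.41]), array([ 0.05,  0.3 ,  1.71,  0.  ,  1.13, -1.39])]
lid 0 -0.3 [array([ 0.02,  0.32,  1.24,  0.05,  1.88, -1.41]), None, array([-0.01,  0.74,  0.81,  0.04,  1.89, -1.45]), array([ 0.01,  0.5 ,  1.22,  0.04,  1.71,
[... 1621 characters left out ...]
0.2 ,  0.54,  1.94])]
lid 2 0 [array([ 0.05,  0.15,  1.42, -0.  ,  1.57,  1.75]), array([-0.01,  0.66,  0.7 , -0.  ,  1.79,  1.7 ]), array([ 0.  ,  0.55,  1.11, -0.  ,  1.49,  1.7 ]), array([ 0.03,  0.33,  1.44, -0.  ,  1.37,  1.73]), array([ 0.05,  0.3 ,  1.71, -0.  ,  1.13,  1.75])]
lid 2 -0.3 [array([0.02, 0.32, 1.24, 0.05, 1.88, 1.73]), None, array([-0.01,  0.74,  0.81,  0.04,  1.89,  1.7 ]), array([0.01, 0.5 , 1.22, 0.04, 1.71, 1.71]), array([0.02, 0.46, 1.52, 0.05, 1.46, 1.71])]
lid 2 -0.45 [array([0.01, 0.4 , 1.16, 0.07, 2.03, 1.73]), None, array([-0.02,  0.85,  0.65,  0.06,  2.09,  1.7 ]), array([-0.  ,  0.59,  1.12,  0.06,  1.88,  1.71]), array([0.01, 0.54, 1.42, 0.06, 1.62, 1.7 ])]
```

```bash
python3 - <<'E'
from h import *
from station import manip
manip.set_gripper(0.0)
manip.move_to(*pose((-.10,0,.20),.3,1))
s=manip.state();print(s["time_s"],s["tool_pos"],s["grip_width"],s["force"],pose((-.10,0,.20),.3,1)[0])
for n in("scene","top","wrist"):
    c=manip.capture(n);pickle.dump(c,open(f"pics/{n}1.pkl","wb"))
    cv2.imwrite(f"pics/{n}1.png",c["frame"][:,:,::-1])
X=cloud(pickle.load(open("pics/scene1.pkl","rb")))
B=(X-C)@RB
k=(B[...,0]>-.17)&(B[...,0]<-.063)&(abs(B[...,1])<.05)&(B[...,2]>.165)&(B[...,2]<.27)
q=B[k]
for z in np.arange(.165,.27,.01):
    w=q[abs(q[:,2]-z-.005)<.005]
    if len(w):print(z.round(3),len(w),w.min(0).round(3),w.max(0).round(3))
E
```

```text
3.4083 [0.3869961  0.14801093 0.26976697] 0.00031650377483802283 [ 0.68432028 -0.13224042  0.13883163] [0.38668658 0.1484157  0.26973956]
0.195 4 [-0.106 -0.     0.201] [-0.1    0.007  0.205]
0.205 69 [-0.117 -0.008  0.205] [-0.089  0.011  0.215]
0.215 94 [-0.12  -0.007  0.215] [-0.09   0.011  0.225]
0.225 93 [-0.123 -0.008  0.225] [-0.093  0.012  0.235]
0.235 111 [-0.147  0.002  0.235] [-0.096  0.015  0.245]
0.245 251 [-0.164 -0.013  0.245] [-0.087  0.013  0.255]
0.255 240 [-0.169 -0.017  0.255] [-0.08   0.016  0.265]
0.265 116 [-0.169 -0.012  0.265] [-0.079  0.018  0.27 ]
```

View pics/scene1.png

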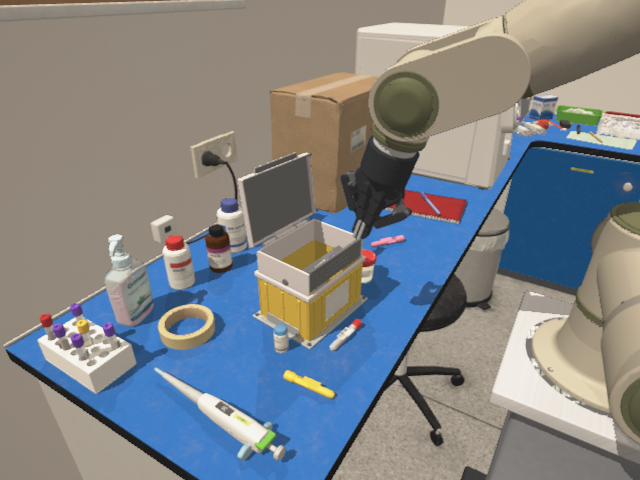

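View pics/wrist1.png

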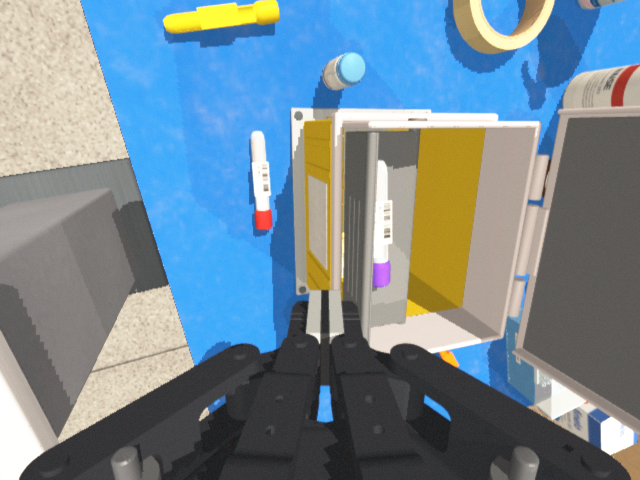

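The wrist view shows the shut tips at (325,330), just in front of the grey lip, which runs along u≈350–375, with the purple-capped tube behind it. The scene depth puts the tips where the model says, about 14 mm half thickness. Pushing the lip now.

```bash
cat >> h.py <<'E'
T=.0135
def traypose(th,h,off,a=.3,k=1):
    b=traypt(th,h,off)-T*np.array([np.cos(a),0,np.sin(a)])
    return pose(b,a,k)
def lidpose(ph,r,off,a,k=1):
    b=lidpt(ph,r,off)-T*np.array([-np.cos(a),0,-np.sin(a)])
    return pose(b,a,k)
E
python3 - <<'E'
from h import *
from station import manip
f0=manip.state()["force"]
manip.move_straight(traypose(0,.032,.02)[0],feed=.15)
for th,off in((0,.004),(.1,0),(.2,0),(.3,0),(.4,0)):
    manip.move_straight(traypose(th,.032,off)[0],feed=.08)
    s=manip.state();print(th,round(s["time_s"],2),(RB.T@(s["force"]-f0)).round(2))
for n in("scene","top","wrist"):
    c=manip.capture(n);pickle.dump(c,open(f"pics/{n}2.pkl","wb"))
    cv2.imwrite(f"pics/{n}2.png",c["frame"][:,:,::-1])
E
python3 -c "
import cv2,numpy as np
a=cv2.imread('pics/scene2.png')[140:340,220:460];b=cv2.imread('pics/wrist2.png')
cv2.imwrite('pics/v2.png',np.hstack([cv2.resize(a,(480,400)),cv2.resize(b,(320,240))[[*range(240)]+[0]*160]]))"
```

```text
0 4.47 [ 0.32 -0.43 -0.79]
0.1 4.73 [-0.38 -0.49 -0.44]
0.2 4.98 [-0.81 -0.33  0.75]
0.3 5.23 [-6.25 -1.07  3.17]
0.4 5.48 [-10.02  -0.89   9.92]
```

View pics/v2.png

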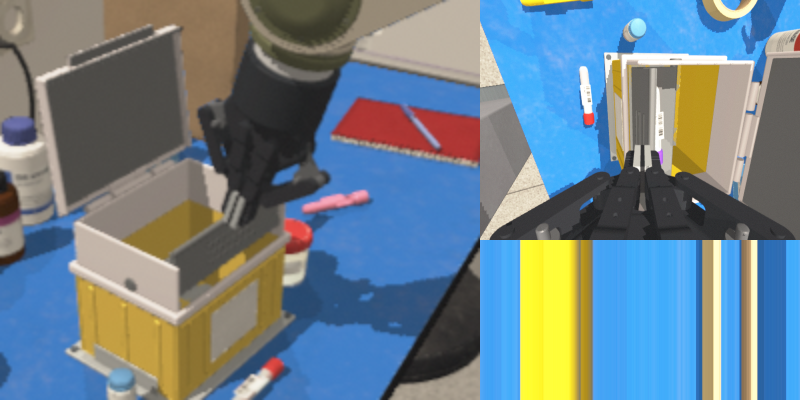

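```bash
python3 - <<'E'
from h import *
from station import manip
for i in range(3):
    manip.hold(.15);s=manip.state();print((RB.T@s["force"]).round(2),s["tool_pos"].round(4))
print(traypose(.4,.032,0)[0])
X=cloud(pickle.load(open("pics/wrist2.pkl","rb"))|dict(R=np.eye(3),t=np.zeros(3)))
c=pickle.load(open("pics/wrist2.pkl","rb"));M=c["mount"]
Rw=Ro.from_rotvec(s["orientation"]).as_matrix()
W=(X@M[:3,:3].T+M[:3,3])@Rw.T+s["tool_pos"]
B=(W-C)@RB
for y in(.03,.045,.06):
    k=(abs(B[...,1]-y)<.004)&(abs(B[...,0])<.075)&(B[...,2]>.1)
    q=B[k][:,[0,2]];q=q[np.argsort(q[:,0])]
    for x in np.arange(-.072,.0,.004):
        w=q[abs(q[:,0]-x)<.002]
        if len(w):print(y,x.round(3),w[:,1].min().round(3),w[:,1].max().round(3))
E
```

```text
[-9.29 -0.03 10.06] [0.4295 0.1428 0.2258]
[-9.88  0.26  9.96] [0.4294 0.1428 0.2258]
[-9.48 -1.09  8.07] [0.4295 0.1428 0.2258]
[0.42997516 0.14266284 0.22547375]
0.03 -0.064 0.101 0.106
0.03 -0.06 0.104 0.106
0.03 -0.056 0.101 0.147
0.03 -0.052 0.138 0.16
0.03 -0.048 0.157 0.16
0.03 -0.044 0.155 0.158
0.03 -0.036 0.129 0.132
0.03 -0.032 0.128 0.132
0.03 -0.028 0.127 0.131
0.03 -0.024 0.113 0.116
0.03 -0.02 0.113 0.116
0.03 -0.016 0.112 0.115
0.03 -0.012 0.112 0.114
0.03 -0.008 0.111 0.114
0.03 -0.004 0.11 0.113
0.045 -0.064 0.1 0.106
0.045 -0.06 0.103 0.106
0.045 -0.056 0.102 0.138
0.045 -0.052 0.133 0.16
0.045 -0.048 0.156 0.16
0.045 -0.044 0.155 0.157
0.045 -0.036 0.13 0.131
0.045 -0.032 0.127 0.131
0.045 -0.028 0.125 0.127
0.045 -0.024 0.113 0.116
0.045 -0.02 0.113 0.116
0.045 -0.016 0.112 0.115
0.045 -0.012 0.112 0.114
0.045 -0.008 0.111 0.114
0.045 -0.004 0.11 0.113
0.06 -0.064 0.1 0.105
0.06 -0.06 0.103 0.106
0.06 -0.056 0.101 0.139
0.06 -0.052 0.133 0.16
0.06 -0.048 0.157 0.161
0.06 -0.044 0.155 0.157
0.06 -0.032 0.126 0.128
0.06 -0.028 0.114 0.117
0.06 -0.024 0.113 0.116
0.06 -0.02 0.113 0.116
0.06 -0.016 0.112 0.115
0.06 -0.012 0.112 0.115
0.06 -0.008 0.111 0.114
0.06 -0.004 0.109 0.113
```

The tray has only reached about 0.16 rad. The tip is contacting about 7 mm later than planned, so it has ridden up to the lip's top edge at z≈0.160. I'll back straight off before anything reaches the inner side, then retry lower.

```bash
python3 - <<'E'
from h import *
from station import manip
p=manip.state()["tool_pos"]
manip.move_straight(p-RB[:,0]*.035,feed=.1)
manip.hold(.2)
s=manip.state();print(s["time_s"],(RB.T@s["force"]).round(2))
for n in("scene","top","wrist"):
    c=manip.capture(n);pickle.dump(c,open(f"pics/{n}3.pkl","wb"))
    cv2.imwrite(f"pics/{n}3.png",c["frame"][:,:,::-1])
c=pickle.load(open("pics/wrist3.pkl","rb"));M=c["mount"]
X=cloud(c|dict(R=np.eye(3),t=np.zeros(3)))
Rw=Ro.from_rotvec(s["orientation"]).as_matrix()
B=(((X@M[:3,:3].T+M[:3,3])@Rw.T+s["tool_pos"])-C)@RB
f=c["frame"].astype(int)
for y in(0,.03,.06):
    k=(abs(B[...,1]-y)<.004)&(B[...,0]>-.08)&(B[...,0]<0)&(B[...,2]>.1)
    q=B[k][:,[0,2]]
    print(y,[(x.round(3),w[:,1].min().round(3),w[:,1].max().round(3)) for x in np.arange(-.066,-.04,.003) if len(w:=q[abs(q[:,0]-x)<.0015])])
# finger silhouette in tool frame
TT=X@M[:3,:3].T+M[:3,3]
for z in np.arange(.035,.08,.004):
    k=(abs(TT[...,2]-z)<.002)&(abs(TT[...,0])<.03)&(abs(TT[...,1])<.04)
    w=TT[k]
    if len(w):print("tool z",z.round(3),len(w),w[:,:2].min(0).round(3),w[:,:2].max(0).round(3))
cv2.imwrite("pics/w3.png",cv2.resize(c["frame"][200:440,220:460,::-1],(600,600)))
E
```

```text
6.7917 [-0.47  0.44 -0.95]
0 [(np.float64(-0.063), np.float64(0.1), np.float64(0.106)), (np.float64(-0.06), np.float64(0.104), np.float64(0.152)), (np.float64(-0.057), np.float64(0.102), np.float64(0.152)), (np.float64(-0.054), np.float64(0.148), np.float64(0.151)), (np.float64(-0.051), np.float64(0.148), np.float64(0.149))]
0.03 [(np.float64(-0.063), np.float64(0.1), np.float64(0.106)), (np.float64(-0.06), np.float64(0.104), np.float64(0.152)), (np.float64(-0.057), np.float64(0.101), np.float64(0.152)), (np.float64(-0.054), np.float64(0.148), np.float64(0.152)), (np.float64(-0.051), np.float64(0.148), np.float64(0.149))]
0.06 [(np.float64(-0.063), np.float64(0.1), np.float64(0.106)), (np.float64(-0.06), np.float64(0.104), np.float64(0.151)), (np.float64(-0.057), np.float64(0.101), np.float64(0.152)), (np.float64(-0.054), np.float64(0.148), np.float64(0.152)), (np.float64(-0.051), np.float64(0.148), np.float64(0.149))]
tool z 0.035 735 [-0.01  -0.017] [0.013 0.016]
tool z 0.039 282 [-0.009 -0.014] [0.013 0.013]
tool z 0.043 365 [ 0.007 -0.014] [0.013 0.013]
tool z 0.047 392 [ 0.007 -0.014] [0.013 0.013]
tool z 0.051 364 [ 0.007 -0.014] [0.013 0.013]
tool z 0.055 338 [ 0.007 -0.014] [0.013 0.013]
tool z 0.059 315 [ 0.007 -0.014] [0.012 0.013]
tool z 0.063 273 [ 0.007 -0.014] [0.012 0.013]
tool z 0.067 199 [ 0.007 -0.012] [0.012 0.012]
tool z 0.071 33 [ 0.011 -0.007] [0.012 0.006]
```

View pics/w3.png

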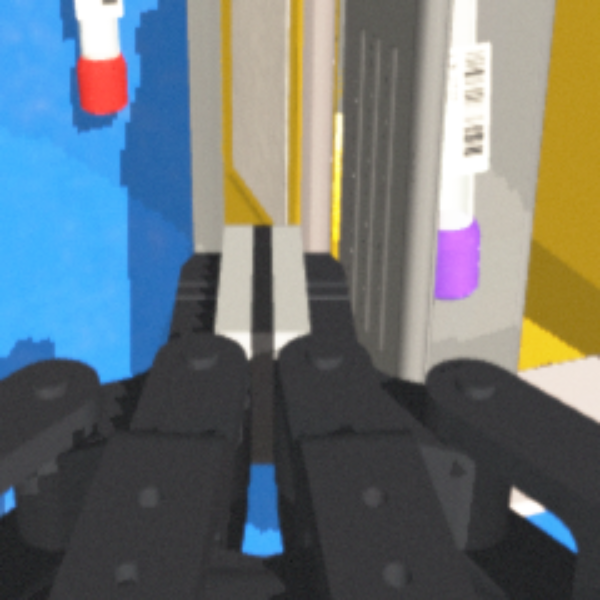

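The wrist depth shows the tips are chamfered: ±12.5 mm at 66 mm narrowing to ±6.5 mm at 73 mm. That explains the late, high contact. The tray is back level (lip top z 0.152, face x≈-0.0595). I'll repeat with the true tip profile and a lower contact.

```bash
cat >> h.py <<'E'
PTS=np.array([[.0065,.073],[.0125,.066]])  # lateral, axial of the leading side
def traypose2(th,h,extra=0,a=.3,k=1):
    lat=np.array([np.cos(a),0,np.sin(a)]);ax=np.array([np.sin(a),0,-np.cos(a)])
    n_in=np.array([np.cos(th),0,-np.sin(th)])
    w=[p[0]*lat+(p[1]-.073)*ax for p in PTS]
    off=max((x-w[0])@n_in for x in w)+extra
    return pose(traypt(th,h,off)-w[0],a,k)
E
cat > traystat.py <<'E'
from h import *
def binwrist(manip,name=None):
    s=manip.state();c=manip.capture("wrist");M=c["mount"]
    X=cloud(c|dict(R=np.eye(3),t=np.zeros(3)))
    Rw=Ro.from_rotvec(s["orientation"]).as_matrix()
    if name:cv2.imwrite(name,c["frame"][:,:,::-1])
    return (((X@M[:3,:3].T+M[:3,3])@Rw.T+s["tool_pos"])-C)@RB,c
def tray(manip,name=None):
    B,c=binwrist(manip,name)
    k=(B[...,1]>.03)&(B[...,1]<.07)&(B[...,0]>-.07)&(B[...,0]<.03)&(B[...,2]>.145)
    q=B[k]; 
    if len(q)<20:return None
    # lip's uppermost strip -> radius 66.8mm about the hinge
    top=q[q[:,2]>np.percentile(q[:,2],97)].mean(0)
    return top[[0,2]].round(4)
E
python3 - <<'E'
from h import *
from traystat import tray
from station import manip
h=.026
manip.move_straight(traypose2(0,h,.015)[0],feed=.12)
manip.hold(.1);f0=manip.state()["force"]
for th,ex in((0,.003),(.05,0),(.12,0),(.2,0),(.27,0)):
    manip.move_straight(traypose2(th,h,ex)[0],feed=.06)
    s=manip.state();print(th,round(s["time_s"],2),(RB.T@(s["force"]-f0)).round(2))
manip.hold(.2);s=manip.state();print((RB.T@(s["force"]-f0)).round(2))
print(tray(manip,"pics/w4.png"))
for th in(.0,.1,.2,.27,.3):print(th,traypt(th,.042)[[0,2]].round(4))
E
```

```text
0 7.73 [ 0.22  1.   -0.05]
0.05 7.98 [-3.4   0.55  1.65]
0.12 8.23 [-2.13  1.04  1.64]
0.2 8.48 [-2.4   0.14  2.94]
0.27 8.73 [-1.5   0.34  1.37]
[-1.55  1.46  2.01]
[-0.0469  0.1622]
0.0 [-0.06   0.152]
0.1 [-0.0555  0.157 ]
0.2 [-0.0506  0.1615]
0.27 [-0.0469  0.1643]
0.3 [-0.0453  0.1655]
```

```bash
python3 - <<'E'
from h import *
from traystat import tray
from station import manip
h=.026
f0=np.zeros(3)
for th in(.34,.41,.48,.55,.62,.69,.76):
    manip.move_straight(traypose2(th,h)[0],feed=.06)
    s=manip.state();f=(RB.T@(s["force"]-f0)).round(2);print(th,round(s["time_s"],2),f)
    if abs(f).max()>7:break
print(tray(manip,"pics/w5.png"),traypt(th,.042)[[0,2]])
c=manip.capture("top");cv2.imwrite("pics/t5.png",cv2.resize(c["frame"][160:310,200:400,::-1],(800,600)))
E
```

```text
0.34 9.23 [-1.4   0.66  1.43]
0.41 9.48 [-2.52  0.58  2.68]
0.48 9.73 [-1.04  0.41  2.04]
0.55 9.98 [-1.52  0.39  0.81]
0.62 10.23 [-1.95  0.02  1.05]
0.69 10.48 [-2.57 -0.61  2.48]
0.76 10.73 [-2.45 -0.52  4.81]
[-0.0205  0.1748] [-0.01675677  0.17626703]
```

View pics/w5.png

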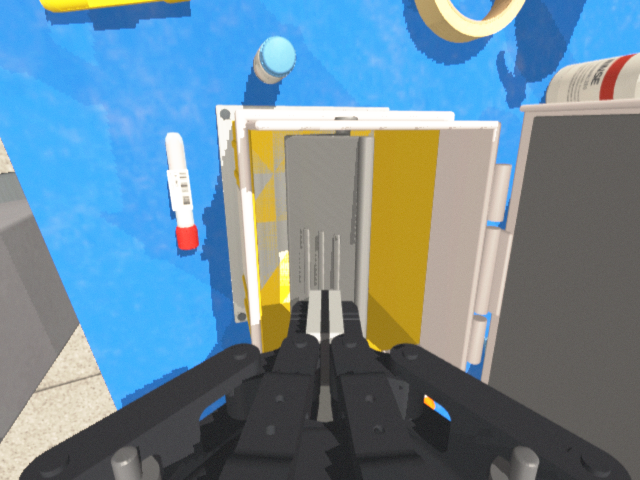

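The wrist view shows the lip tilted to about 0.7 rad. The tips at (325,300) sit on its outer face, clear of the top edge at u≈365, and the tube is hidden behind the lip. Carrying on to about 1.05 rad.

```bash
python3 - <<'E'
from h import *
from traystat import tray
from station import manip
h=.026
for th in(.83,.9,.97,1.03,1.08):
    manip.move_straight(traypose2(th,h)[0],feed=.06)
    s=manip.state();f=(RB.T@s["force"]).round(2);print(th,round(s["time_s"],2),f)
    if abs(f).max()>9:break
manip.hold(.4)
print(tray(manip,"pics/w6.png"),traypt(th,.042)[[0,2]],RB.T@manip.state()["force"])
for n in("scene","top"):
    c=manip.capture(n);pickle.dump(c,open(f"pics/{n}6.pkl","wb"));cv2.imwrite(f"pics/{n}6.png",c["frame"][:,:,::-1])
a=cv2.imread("pics/top6.png")[160:310,200:400];b=cv2.imread("pics/scene6.png")[140:340,220:460]
cv2.imwrite("pics/v6.png",np.hstack([cv2.resize(a,(400,300)),cv2.resize(b,(360,300))]))
E
```

```text
0.83 11.08 [-2.69 -0.15  6.88]
0.9 11.33 [-1.37  0.11  6.61]
0.97 11.58 [-2.   -0.63  6.93]
1.03 11.83 [-1.53 -1.1   7.38]
1.08 12.08 [-0.6   0.    7.28]
[0.     0.1761] [0.00453315 0.1756576 ] [-1.1354378 -0.9299656  8.2324974]
```

View pics/v6.png

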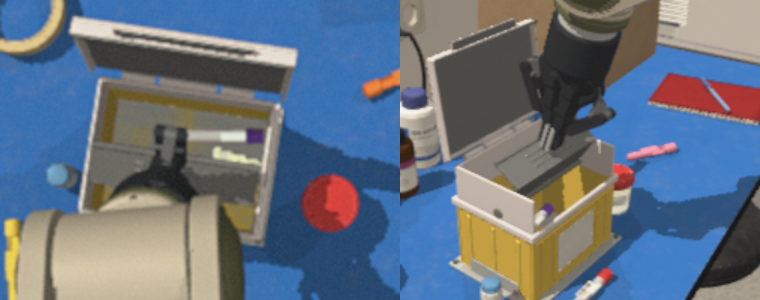

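View pics/w6.png

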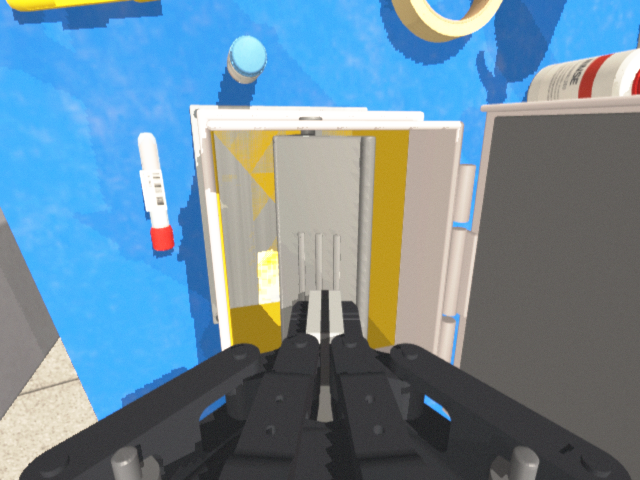

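```bash
python3 - <<'E'
from h import *
for n in("top","scene"):
    c=pickle.load(open(f"pics/{n}6.pkl","rb"));B=(cloud(c)-C)@RB
    hsv=cv2.cvtColor(c["frame"],cv2.COLOR_RGB2HSV)
    m=(hsv[...,0]>120)&(hsv[...,0]<150)&(hsv[...,1]>90)&(np.abs(B[...,0])<.07)&(np.abs(B[...,1])<.08)&(B[...,2]>0)
    print(n,m.sum(),np.median(B[m],0),B[m].min(0),B[m].max(0))
    if n=="top":print(B[228,318],B[228,310])
E
```

```text
top 43 [ 0.04082185 -0.06648121  0.01862439] [ 0.03353651 -0.07354716  0.01433964] [ 0.04748655 -0.05976699  0.0231398 ]
[ 0.03740288 -0.04842761  0.01947703] [ 0.03520836 -0.03201728  0.01622428]
scene 31 [ 0.03793706 -0.065467    0.02173729] [ 0.0327609  -0.07503333  0.0160395 ] [ 0.04496484 -0.06018611  0.0248598 ]
```

Both views put the tube at z≈0.02 in the bin frame, on the tub floor, with the lid still open. Now I'll let the tray back down, retreat, and go over and behind the lid.

```bash
python3 - <<'E'
from h import *
from station import manip
h=.026
for th in(.8,.5,.2):
    manip.move_straight(traypose2(th,h)[0],feed=.12)
manip.move_straight(traypose2(0,h,.04)[0],feed=.15)
p,_=pose((-.11,0,.28),.3,1);manip.move_straight(p,feed=.25)
manip.move_to(*pose((-.04,0,.37),0,2))
s=manip.state();print(s["time_s"],RB.T@s["force"])
c=manip.capture("wrist");cv2.imwrite("pics/w7.png",c["frame"][:,:,::-1])
print([manip.inverse_kinematics(*x) is not None for x in(pose((.16,0,.36),0,2),pose((.15,0,.34),0,2),pose((.15,0,.30),-.15,2),pose((.14,0,.28),-.3,2))])
c=manip.capture("scene");cv2.imwrite("pics/s7.png",c["frame"][:,:,::-1])
E
```

```text
16.0417 [-0.64915232  0.68087201 -0.16793254]
[True, True, True, True]
```

View pics/s7.png

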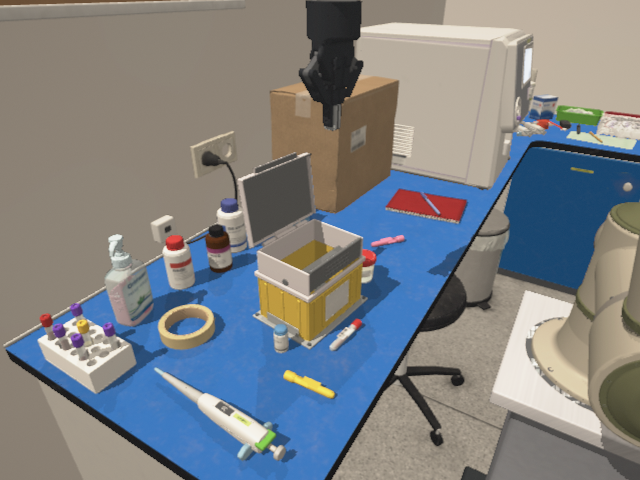

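View pics/w7.png

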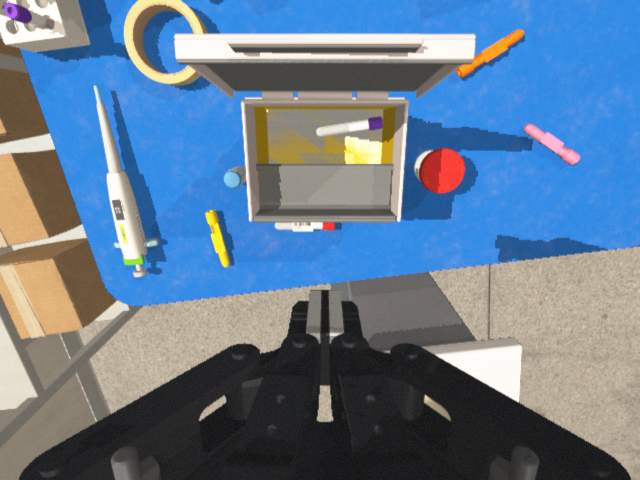

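The wrist view shows the tray level and empty, the tube on the tub floor at (350,127), and the cup, vial and new tube undisturbed. Going over and behind the lid.

```bash
cat >> h.py <<'E'
T2=.012
def lidpose2(ph,r,off,a,k=2):
    return pose(lidpt(ph,r,off)+T2*np.array([np.cos(a),0,np.sin(a)]),a,k)
E
python3 - <<'E'
from h import *
from station import manip
manip.move_straight(pose((.16,0,.37),0,2)[0],feed=.2)
manip.move_straight(*pose((.155,0,.33),-.12,2),feed=.15)
manip.move_straight(*pose((.145,0,.29),-.3,2),feed=.12)
manip.move_straight(*lidpose2(1.69,.105,.03,-.3),feed=.12)
s=manip.state();print(s["time_s"],RB.T@s["force"],s["joints"].round(2))
for n in("scene","top"):
    c=manip.capture(n);cv2.imwrite(f"pics/{n}8.png",c["frame"][:,:,::-1])
E
```

```text
18.775 [ 0.14928559 -0.10205317 -0.27760905] [-0.01  0.77  0.76  0.04  1.91  1.69]
```

View pics/scene8.png

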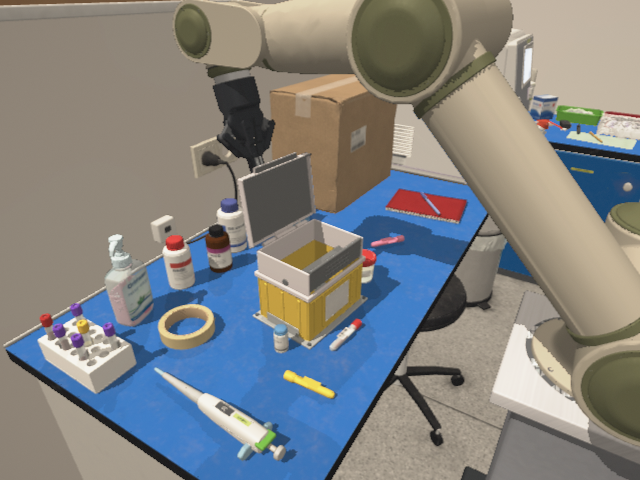

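```bash
python3 - <<'E'
from h import *
from station import manip
r=.105
for ph in np.arange(1.69,.75,-.1):
    a=-.3 if ph>1 else -.3*ph
    manip.move_straight(*lidpose2(ph,r,0,a),feed=.1)
    s=manip.state();f=(RB.T@s["force"]).round(2);print(ph.round(2),round(s["time_s"],2),f)
    if np.linalg.norm(f)>20:break
for n in("scene","top"):
    c=manip.capture(n);cv2.imwrite(f"pics/{n}9.png",c["frame"][:,:,::-1])
E
```

```text
1.69 19.32 [ 0.17  0.3  -0.59]
1.59 19.58 [-0.14 -0.07 -0.13]
1.49 19.84 [0.32 0.18 0.08]
1.39 20.1 [0.21 0.78 0.8 ]
1.29 20.36 [-0.18 -0.11  0.57]
1.19 20.62 [-0.09 -0.02 -0.79]
1.09 20.88 [0.2  0.8  0.42]
0.99 21.13 [ 0.29  0.08 -0.15]
0.89 21.4 [ 0.23 -0.03 -0.17]
0.79 21.67 [1.34 0.23 0.1 ]
```

View pics/scene9.png

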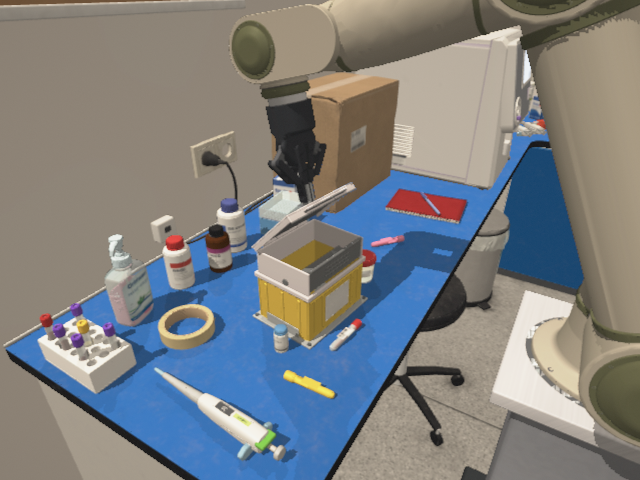

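The lid follows the tip smoothly and is at about 45°. Continuing down and pressing it shut.

```bash
python3 - <<'E'
from h import *
from station import manip
r=.11
for ph in (.69,.58,.47,.36,.25,.15,.07,0,-.03,-.05,-.07,-.09):
    a=-.3*max(ph,0)
    manip.move_straight(*lidpose2(ph,r,0,a),feed=.06 if ph<.1 else .1)
    s=manip.state();f=(RB.T@s["force"]).round(2);print(ph,round(s["time_s"],2),f,s["tool_pos"][2].round(4)-.073)
    if np.linalg.norm(f)>22:break
for n in("scene","top"):
    c=manip.capture(n);cv2.imwrite(f"pics/{n}10.png",c["frame"][:,:,::-1])
E
```

```text
0.69 22.06 [ 0.56 -0.88  0.66] 0.22259999999999996
0.58 22.34 [-0.96  0.37 -0.13] 0.21399999999999997
0.47 22.62 [-0.28  0.05 -0.06] 0.20489999999999997
0.36 22.9 [0.81 0.81 0.21] 0.195
0.25 23.18 [ 0.92  0.41 -0.37] 0.1844
0.15 23.44 [ 0.64 -0.05  0.21] 0.17420000000000002
0.07 23.74 [ 0.1  -0.27  0.63] 0.1659
0 24.02 [ 0.37  0.13 -0.15] 0.1583
-0.03 24.27 [-5.66 -1.27 16.19] 0.15689999999999998
-0.05 24.52 [-12.1   -2.92  35.45] 0.15660000000000002
```

View pics/scene10.png

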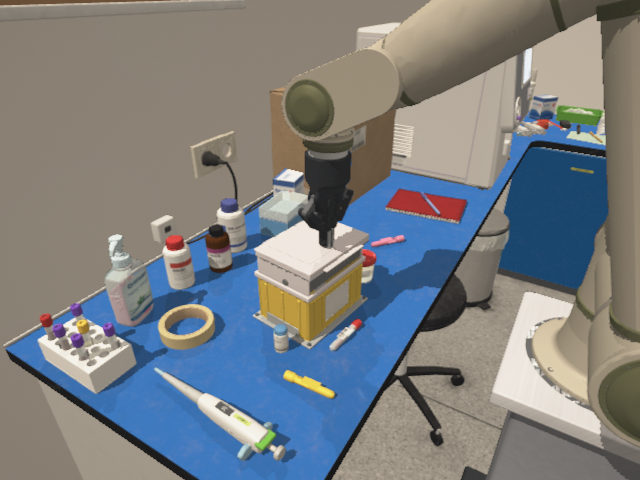

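The lid is hard against its stop with the tip at z≈0.157. I'll retreat straight up and verify.

```bash
python3 - <<'E'
from h import *
from station import manip
manip.move_straight(lidpose2(0,.11,.10,0)[0],feed=.12)
manip.move_straight(pose((-.10,0,.33),0,2)[0],feed=.2)
manip.hold(.3)
s=manip.state();print(s["time_s"],s["force"])
from traystat import binwrist
Bw,cw=binwrist(manip,"pics/w11.png")
R={}
for n in("scene","top"):
    c=manip.capture(n);cv2.imwrite(f"pics/{n}11.png",c["frame"][:,:,::-1]);R[n]=(cloud(c)-C)@RB
    pickle.dump(c,open(f"pics/{n}11.pkl","wb"))
R["wrist"]=Bw
for n,B in R.items():
    k=(abs(B[...,1])<.07)&(B[...,0]>-.06)&(B[...,0]<.05)&(abs(B[...,2]-.16)<.025)
    q=B[k]
    if len(q)>50:
        q=q[abs(q[:,2]-np.median(q[:,2]))<.006]
        p=np.linalg.lstsq(np.c_[q[:,:2],np.ones(len(q))],q[:,2],rcond=None)[0]
        print(n,len(q),"slope x",-p[0],"front z",p[2]-.0695*p[0],"mean z",q[:,2].mean())
for u0,v0,n in((366,262,"top"),(231,248,"top"),(270,290,"top")):
    X0=cloud(pickle.load(open("pics/top0.pkl","rb")))[v0,u0];X1=cloud(pickle.load(open("pics/top11.pkl","rb")))[v0,u0];print(X0.round(4),X1.round(4))
E
```

```text
26.6 [ 0.43455156  0.05653323 -0.621913  ]
scene 2359 slope x -0.004632766399850565 front z 0.1610939689110156 mean z 0.16137343368660004
top 4614 slope x -0.0010227830976758054 front z 0.15776155554098126 mean z 0.157830387499437
wrist 23508 slope x -0.0038995564307312248 front z 0.15688498485641914 mean z 0.15714860642013342
[ 0.4689 -0.0164  0.0585] [ 0.4689 -0.0167  0.0562]
[0.4923 0.2525 0.0511] [0.4923 0.2524 0.0517]
[0.4085 0.1763 0.0137] [0.4356 0.1208 0.6172]
```

View pics/scene11.png

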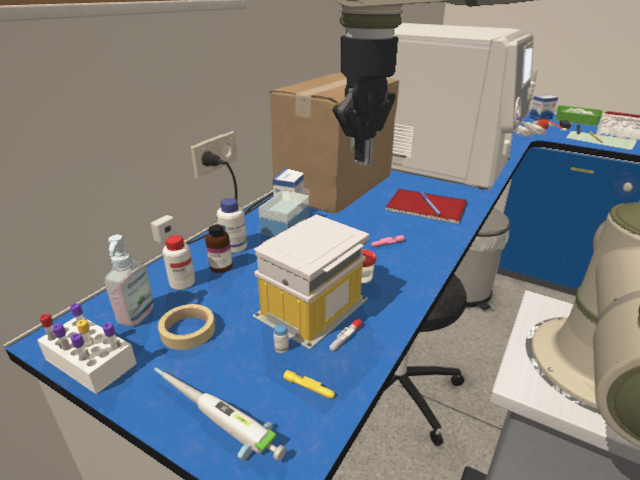

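View pics/w11.png

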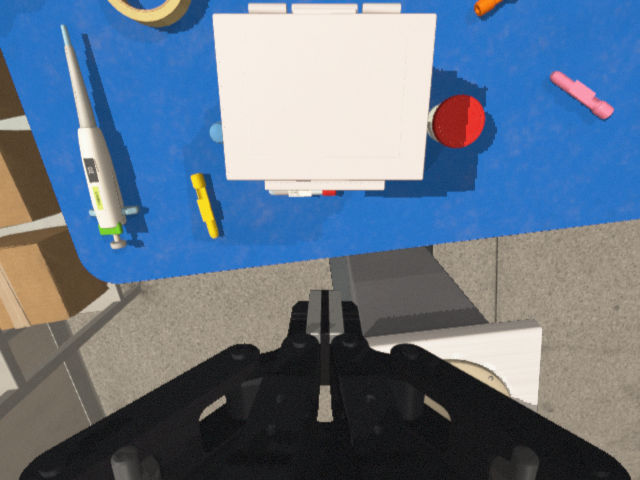

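The lid lies flat, with a slope under 0.005 rad and its front edge at z≈0.157–0.161. The cup, vial and new tube look unmoved, and the robot is clear of everything. Handing in.

```bash
python3 -c "
from station import manip
print(manip.hand_in(),manip.state()['time_s'])"
```

```text
the job is handed in; nothing more can be done
the job is handed in; nothing more can be done
```

I tipped the tray to about 1.05 rad so the tube dropped into the bin, let the tray swing level, then pushed the lid over from behind and pressed it shut. I handed the job in at about 27 s.

**First push went wrong:** my first push on the lip contacted too late and too high, because I had not allowed for the chamfered fingertips. The tip rode up to the lip's top edge with about 13 N at roughly 0.16 rad. I backed off, corrected the tip shape and the second push worked. I cannot tell whether the inner lip face was touched in that first push.

**Last checks:**
- **Tube:** its cap was measured at z ≈ 0.02 m in the bin frame, on the tub floor, while the lid was still open.
- **Tray:** it looked level and empty before I closed the lid. I could not check it afterwards.
- **Lid:** its slope is under 0.005 rad. The front-edge height reads 0.157–0.158 m from the top and wrist cameras and 0.161 m from the scene camera, against 0.158 m nominal. I pressed it to its stop with about 38 N at the fingertips.
- **Things around the bin:** the cup and vial read within about 2 mm of where they started. The new tube was hidden from the top camera at the end, but looked unmoved in the scene view.
- **Robot:** it is clear of everything, with wrist force near zero.

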